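# Fit the lap arbor, then hold the sprung belt cover at its set angle

## Task

Ready the bench lap drive for a belt check: thread the wide steel ring down the upright post until it is fully home on the base plate, then thread the narrow steel ring down on top of it, fully home as well, keeping the belt cover shut meanwhile. Then take the cover's bar handle, lift the sprung cover until it lies at the angle of the set pointer beside it, and finish while holding it there, still and with your grip on the handle (it springs shut if let go). Do not shift the pointer, and leave the wax tin, the stone blank and the loupe where they stand.

Things in the scene. Friction and masses are not known exactly. Their poses are not given: they have to be found in the camera images.
- unit: the lap drive unit, fixed to the table: grey base plate 140 (x) x 270 (y) x 16 mm thick. Origin under the plate near its centre; x points from its front to its back (away from the robot at yaw 0), y to its left, z up. On the left half stands the bare steel post; on the right half a grey belt housing 110 x 110 mm, its top 60 mm above the table, centred at y = -60 mm, closed by the hinged cover. The unit's yaw differs from start to start.
- post_seat (a point): the foot of the post on the top face of the base plate (16 mm above the table), at x = 0, y = +90 mm of the unit. The rings' home: the wide ring's underside sits here.
- post_tip (a point): top of the steel post, 54 mm above the plate. The post is 17 mm in diameter for 42 mm, then a cone that narrows to 6 mm at the top.
- wide_ring: wide plain steel ring, 60 mm outside, 21 mm bore, 18 mm high, 80 to 160 g, lying flat. Origin at the centre of its underside, z along its axis.
- narrow_ring: narrow plain steel ring, 38 mm outside, 21 mm bore, 22 mm high, 55 to 105 g, lying flat. Origin at the centre of its underside, z along its axis.
- cover (a joint): angle of the belt cover in rad: 0 shut, grows as the front edge rises (limit 1.2). A spring pulls it shut: about 0.4 N m when shut plus 0.4 N m per rad, so 5 to 8 N at the handle. The cover is an aluminium plate 116 x 112 x 6 mm hinged along its back edge; its underside lies on the hinge line.
- cover_handle (a point): middle of the cover's handle: a round black bar 12 mm in diameter along y, clear length 72 mm between its two posts, 45 mm above the cover's upper face. With the cover at 0 it is 90 mm in front of and 51 mm above the hinge line. Axes turn with the cover (x to the back along the cover, z off its upper face); the bar can turn within a grip.
- cover_hinge (a point): middle of the cover's hinge line, which runs along the unit's y axis at x = +55 mm, y = -60 mm, 60 mm above the table. Axes as the unit's.
- mark (a joint): angle in rad at which the set pointer is clamped (0.4 to 0.8), measured like the cover's: the cover is at the mark when joint cover equals joint mark. Stiff, not to be moved.
- mark_tip (a point): tip of the set pointer, a dark steel strip 105 mm long on the right side of the housing, that turns about the cover's hinge line and is clamped by a small round knob on a steel arc with ribs every 10 degrees. 66 mm to the right of the cover's middle. Axes turn with the pointer: x points from the tip to the hinge.
- tool_chest: tall wooden tool chest about 230 x 220 mm and 214 mm high, fixed, always in the same place between robot and unit, its sides (one with drawer knobs, 22 mm proud) at 45 degrees to the world's x axis; origin under its centre. One ring lies off its far left side, one off its right side: keep the gripper's body clear of it (close the fingers parallel to the near side).
- wax_tin: bystander: round tin, 72 mm diameter, 35 mm high, origin under its centre
- seal_blank_7: bystander: standing cream stone blank with a turned top, 19 x 19 x 56 mm, origin under its centre
- loupe: bystander: black eye loupe on its rim, 38 mm diameter, 30 mm high, origin under its centre
Not all that is in view belongs to the job. What is shaped like the wide_ring but black or red is not meant.

How it is judged:
By the outcome, as a careful person would: the job done as asked, in the order asked, and still so for the second after the job is handed in, while the arm keeps its last pose, push and grip.
It also fails if it takes over 72 s, if anything falls off the work surface, if the arm or the gripper's body presses on something with over 40 N, if the wrist force passes 120 N, or if a joint passes its speed limit or range.

## Robot

A 6-joint arm with a two-finger parallel gripper is mounted at the origin on a cart in front of the work surface, level with it; the furniture and walls round the work are solid. World frame = base frame: x ahead of the robot, y to its left, z up, the work surface at z = 0. Lengths are in m, angles in rad, forces in N, time in s.
With the tool pointing down it reaches from about 0.375 to 0.975 m from the base axis. Payload 3.8 kg.
Tool frame: the origin (TCP) lies between the finger pads; the fingertips stand 17 mm ahead of it and the grasp point (between the pads) lies 2 mm behind it; z points along the fingers, y is the direction in which the jaws open and shut (so a half turn about z gives the same grasp; the last joint's range is limited). The gripper opens to 88 mm and grips with 3 to 60 N. Pads are 18 mm wide; open, the fingers measure 123 mm over their backs; the gripper's body (75 mm by 187 mm) begins 45 mm behind the grasp point.
Start: joints at [1.242, 0.264, 1.604, -0, 1.274, -0.037], TCP at [0.194, 0.646, 0.256] pointing down, gripper open.
Joint ranges: [-2.63, 2.63], [-0.94, 2.18], [0.31, 2.57], [-1.31, 4.45], [0, 2.66], [-2.55, 2.55]. Speed limits (rad/s): [2.57, 2.57, 3.14, 3.14, 3.14, 3.14].

## Interface

Orientations are given as a unit quaternion [x, y, z, w].
In Python, from station import move_ptp, movel, goto_joints, move_gripper, wait, ik, get_image, camera_info, Unreachable, close_job, current_time_s, current_joint_positions, current_qvel, current_tau, current_eef_pos, current_tool_rot, current_contact_force, current_ft_torque, current_grip_width gives the robot as it stands. Calls block until the motion is done:
- move_ptp(position, orientation): joint-space move of the TCP to a pose.
- movel(position, rot=None, feed=0.15, stop_force=None): straight line of the TCP; rot=None keeps the orientation; feed is the mean speed in m/s. With stop_force (N) it stops when the force on the tool has changed by that much, and returns True; else False.
- goto_joints(angles): joint-space move.
- move_gripper(opening, squeeze=None): finger opening in m; squeeze is the grip in N (None keeps the last); returns when the fingers have stopped.
- wait(seconds).
- ik(position, orientation): joint angles nearest the present ones, or None.
- get_image(name): name is "side" or "top"; returns (picture, depth): 384x512x3 uint8, red, green, blue; 384x512 float32, m along the optical axis (not along the pixel's ray), 0 where there is no reading.
- camera_info(name): a dict with "fx", "fy", "cx", "cy" (pixels), "distortion" ([k1, k2, p1, p2, k3] as OpenCV has them; the pictures are not rectified), "R" (3x3) and "t" (3): a world point X has camera coordinates R X + t. Camera axes: x right, y down, z forward; pixel columns grow to the right and rows downward; lengths in m; the calibration is good to about 2 mm. A picture is of the moment at which its call begins. camera_info takes no time and is no camera call.
A pose or a line that the arm cannot do raises Unreachable and nothing moves.
- close_job(): hands the job in, once; it reports no verdict.
Readings, each from a call of its own:
- current_time_s(): time.
- current_joint_positions(): joint angles.
- current_qvel(): joint speeds.
- current_tau(): joint torques, N m.
- current_eef_pos(): TCP position.
- current_tool_rot(): TCP orientation.
- current_contact_force(): force on the tool from outside, world axes, zero at the start.
- current_ft_torque(): the same for the moment, N m.
- current_grip_width(): finger opening in m.
Only numpy, scipy, OpenCV 4.12 (cv2) and the standard library are available. Lean on these libraries where they do the work, as an engineer would, in place of code of your own. Each camera call takes 0.05 s, during which the arm holds its last target.

## Working session

There is one attempt and no reset: what is moved stays moved. The work goes in short steps, each a Python script; the robot and the scene stay as the last script left them, time stands still between calls to the robot, and variables do not carry over. Pictures are saved under pics/ and viewed, and the job is handed in when it is done.

```bash
ls; mkdir -p pics; python3 - <<'E'
from station import *
import cv2, numpy as np
for n in ("side","top"):
    im,d=get_image(n); cv2.imwrite(f"pics/{n}0.png",im[:,:,::-1]); np.savez(f"{n}0.npz",im=im,d=d)
    c=camera_info(n); print(n,{k:np.round(np.array(v),3).tolist() for k,v in c.items()})
print(current_time_s(),current_tool_rot(),current_grip_width())
E
```

```text
pics
side {'fx': 475.239, 'fy': 475.239, 'cx': 255.65, 'cy': 192.103, 'distortion': [-0.084, 0.0, 0.0, 0.0, 0.0], 'R': [[0.926, -0.377, -0.003], [-0.176, -0.426, -0.887], [0.334, 0.822, -0.461]], 't': [-0.513, 0.175, 1.012]}
top {'fx': 492.583, 'fy': 492.583, 'cx': 252.37, 'cy': 193.602, 'distortion': [-0.017, 0.0, 0.0, 0.0, 0.0], 'R': [[0.028, -1.0, 0.013], [-0.983, -0.03, -0.183], [0.183, -0.008, -0.983]], 't': [-0.015, 0.581, 1.283]}
0.1 [ 1.45360166e-01  9.89378311e-01 -9.73655916e-04 -1.76362744e-04] 0.08793009255191842
```

View pics/side0.png

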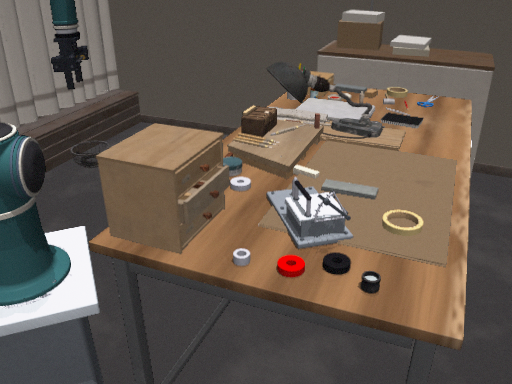

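View pics/top0.png

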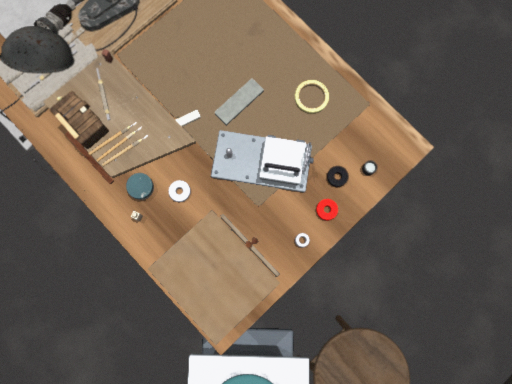

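```bash
cat > h.py <<'E'
from station import *
import cv2, numpy as np
from scipy.spatial.transform import Rotation as Ro
def ray(n,uv):
    c=camera_info(n);K=np.array([[c['fx'],0,c['cx']],[0,c['fy'],c['cy']],[0,0,1]])
    p=cv2.undistortPoints(np.array(uv,float).reshape(-1,1,2),K,np.array(c['distortion'],float)).reshape(-1,2)
    R=np.array(c['R']);t=np.array(c['t'])
    d=np.c_[p,np.ones(len(p))]@R   # R^T d
    return -R.T@t, d
def onz(n,uv,z):
    o,d=ray(n,uv); s=(z-o[2])/d[:,2]; return o+d*s[:,None]
def bydepth(n,uv,dep):
    o,d=ray(n,uv); return o+d*np.array(dep).reshape(-1,1)
def proj(n,X):
    c=camera_info(n);K=np.array([[c['fx'],0,c['cx']],[0,c['fy'],c['cy']],[0,0,1]])
    R=np.array(c['R']);return cv2.projectPoints(np.array(X,float).reshape(-1,1,3),cv2.Rodrigues(R)[0],np.array(c['t'],float),K,np.array(c['distortion'],float))[0].reshape(-1,2)
def shot(n,name,box=None,k=1):
    im,d=get_image(n); save(im,name,box,k); return im,d
def save(im,name,box=None,k=1):
    if box: im=im[box[1]:box[3],box[0]:box[2]]
    cv2.imwrite(f"pics/{name}.png",cv2.resize(im[:,:,::-1],None,fx=k,fy=k,interpolation=cv2.INTER_CUBIC))
E
python3 - <<'E'
from h import *
t=np.load('top0.npz');s=np.load('side0.npz')
save(t['im'],'top0a',(110,120,390,290),2.8)
save(s['im'],'side0a',(200,140,420,300),3.5)
def pts(n,z,im,d):
    pass
im=t['im'];d=t['d']
v,u=np.mgrid[0:384,0:512]
P=bydepth('top',np.c_[u.ravel(),v.ravel()],d.ravel()).reshape(384,512,3)
np.save('Ptop.npy',P)
for nm,(a,b) in dict(table=(150,240),tbl2=(340,200),wide=(179,191),wider=(172,191),nar=(302,240),narr=(297,240),plate=(240,175),chest=(210,280),tin=(139,186),cover=(285,150)).items(): print(nm,np.round(P[b,a],4))
E
```

```text
table [ 0.4518  0.2825 -0.004 ]
tbl2 [ 0.5805 -0.2464 -0.0018]
wide [ 0.5922  0.2093 -0.0011]
wider [0.5882 0.2262 0.0166]
nar [ 0.4642 -0.1398 -0.0017]
narr [ 0.4624 -0.1244  0.0135]
plate [0.6405 0.0384 0.0139]
chest [0.3455 0.0957 0.2113]
tin [0.5965 0.3155 0.0324]
cover [ 0.7027 -0.0833  0.0657]
```

View pics/top0a.png

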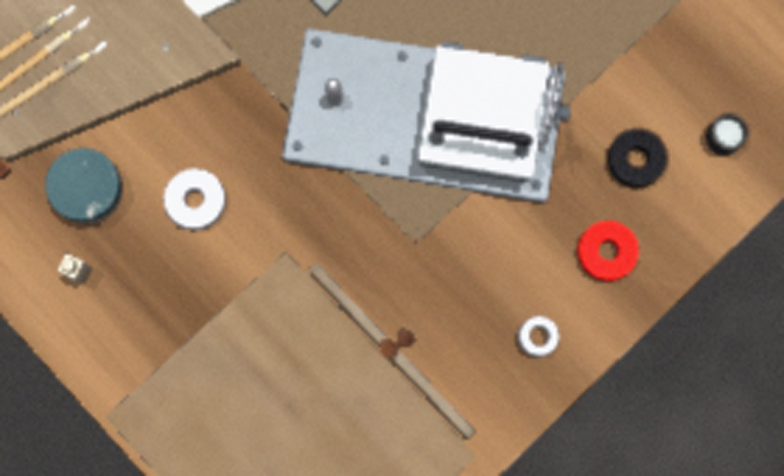

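View pics/side0a.png

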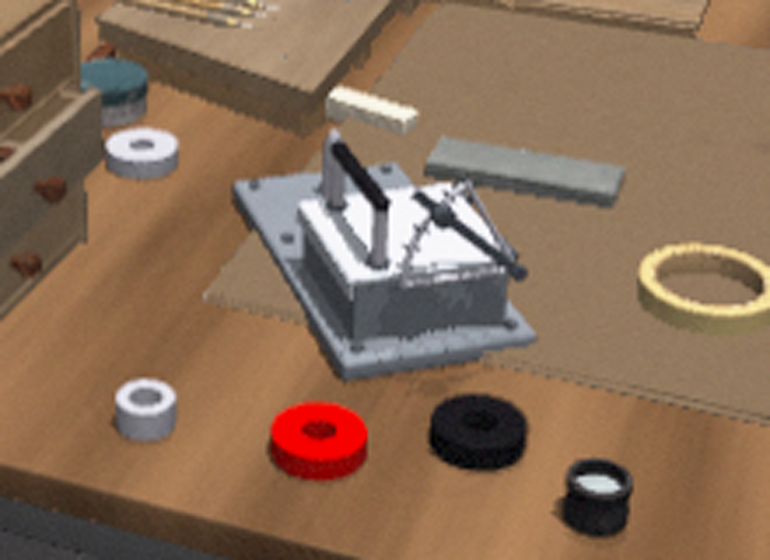

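```bash
cat > m.py <<'E'
from h import *
t=np.load('top0.npz');s=np.load('side0.npz');P=np.load('Ptop.npy')
def ring(n,im,box,ztop,thr):
    x0,y0,x1,y1=box
    sub=im[y0:y1,x0:x1]; hsv=cv2.cvtColor(sub,cv2.COLOR_RGB2HSV)
    m=((hsv[...,1]<70)&(hsv[...,2]>thr)).astype(np.uint8)
    cs,h=cv2.findContours(m,cv2.RETR_CCOMP,cv2.CHAIN_APPROX_NONE)
    i=max(range(len(cs)),key=lambda k:cv2.contourArea(cs[k]))
    out=onz(n,cs[i].reshape(-1,2)+[x0,y0],ztop)[:,:2].astype(np.float32)
    print(n,'outer circ',cv2.minEnclosingCircle(out),'area',cv2.contourArea(cs[i]))
    A=np.c_[2*out,np.ones(len(out))];c=np.linalg.lstsq(A,(out**2).sum(1),rcond=None)[0];print('  lsq',c[:2],np.sqrt(c[2]+c[0]**2+c[1]**2))
    for k in range(len(cs)):
        if h[0][k][3]==i and len(cs[k])>5:
            o=onz(n,cs[k].reshape(-1,2)+[x0,y0],ztop)[:,:2].astype(np.float32)
            A=np.c_[2*o,np.ones(len(o))];c=np.linalg.lstsq(A,(o**2).sum(1),rcond=None)[0];print('  bore',c[:2],np.sqrt(c[2]+c[0]**2+c[1]**2))
ring('top',t['im'],(160,172,200,210),.018,140)
ring('top',t['im'],(287,227,317,253),.022,140)
ring('side',s['im'],(225,172,258,196),.018,140)
ring('side',s['im'],(229,246,254,268),.022,140)
im=t['im'];d=t['d']
# unit plate
hsv=cv2.cvtColor(im,cv2.COLOR_RGB2HSV)
v,u=np.mgrid[0:384,0:512]
m=((P[...,2]>.009)&(P[...,0]>.58)&(P[...,0]<.83)&(P[...,1]<.16)&(P[...,1]>-.22)&(hsv[...,1]<70)).astype(np.uint8)
m[:, :205]=0; m[:128]=0; m[195:]=0; m[:,312:]=0
m=cv2.morphologyEx(m,cv2.MORPH_OPEN,np.ones((3,3)))
cs,_=cv2.findContours(m,cv2.RETR_EXTERNAL,cv2.CHAIN_APPROX_NONE)
c=max(cs,key=cv2.contourArea)
o=im.copy();cv2.drawContours(o,[c],-1,(255,0,0),1);save(o,'plate',(200,115,330,215),6)
# use plate corners pixel by minarea rect on z=.016 of left part
w=onz('top',c.reshape(-1,2),.016)[:,:2].astype(np.float32)
r=cv2.minAreaRect(w);print('plate',r,cv2.boxPoints(r).round(4).tolist())
z=P[135:160,215:245].reshape(-1,3);print('plate z median',np.median(z[:,2]))
i=np.argsort(-z[:,2])[:6];print(z[i].round(4))
save(t['im'],'top0u',(205,120,330,200),6)
save(s['im'],'side0u',(260,165,360,245),8)
E
python3 m.py
```

```text
top outer circ ((0.5898715257644653, 0.20670747756958008), 0.03146962448954582) area 354.0
  lsq [0.59037207 0.20706689] 0.029870176992023746
  bore [0.59035479 0.20760573] 0.010310589927049016
top outer circ ((0.4630403220653534, -0.1374904215335846), 0.01999957673251629) area 145.5
  lsq [ 0.46343135 -0.13772868] 0.018691429192738907
  bore [ 0.46339704 -0.13855673] 0.009986098436422031
side outer circ ((0.5907260179519653, 0.2052128165960312), 0.03323458507657051) area 149.5
  lsq [0.58992253 0.20546267] 0.030220157772854018
  bore [0.59128877 0.20627939] 0.00951460639092592
side outer circ ((0.46340811252593994, -0.13939493894577026), 0.020930800586938858) area 132.5
  lsq [ 0.46342956 -0.13950139] 0.019035091116383525
  bore [ 0.46385814 -0.13871107] 0.010129011737619115
plate ((0.6887045502662659, -0.023786768317222595), (0.2735917568206787, 0.14861124753952026), 82.4602279663086) [[0.597100019454956, -0.14959999918937683], [0.7444000244140625, -0.16910000145435333], [0.7803000211715698, 0.10209999978542328], [0.6330000162124634, 0.12160000205039978]]
plate z median 0.015373533297694753
[[0.3358 0.0127 1.3673]
 [0.3358 0.0127 1.3673]
 [0.6966 0.0696 0.0699]
 [0.6996 0.0697 0.0694]
 [0.6966 0.0778 0.0692]
 [0.6913 0.0722 0.0683]]
```

View pics/plate.png

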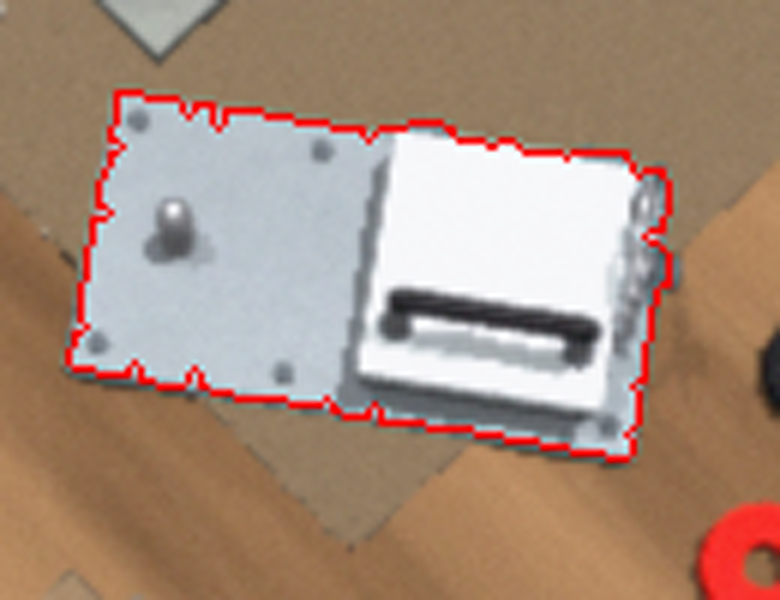

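View pics/side0u.png

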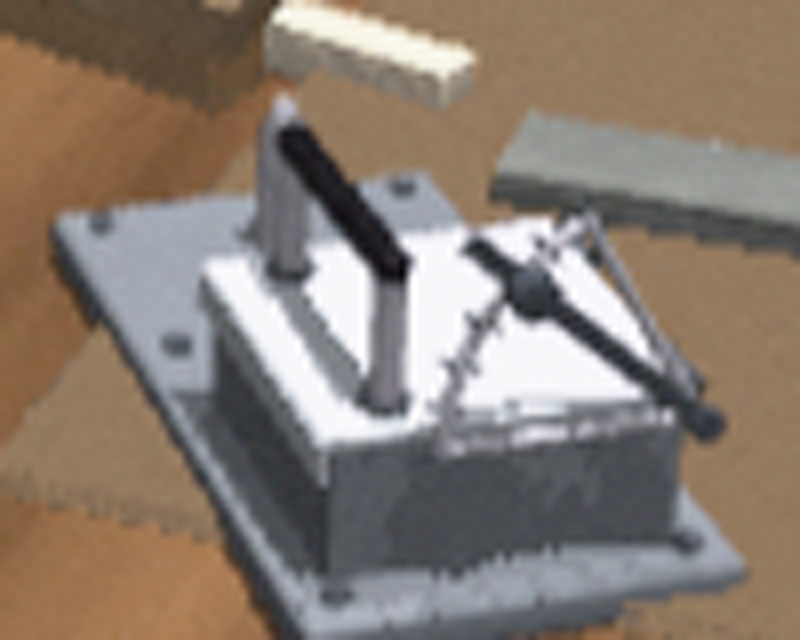

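View pics/top0u.png

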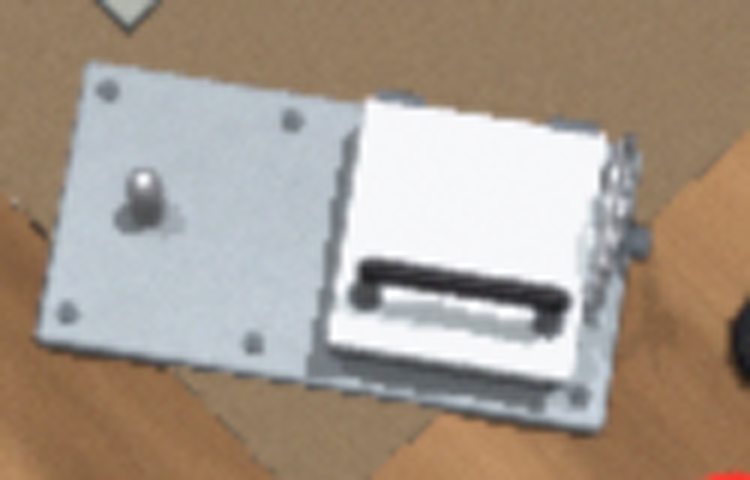

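```bash
cat > m2.py <<'E'
from h import *
def px(x,y,k,ox,oy): return [(x+.5)/k-.5+ox,(y+.5)/k-.5+oy]
T=lambda x,y:px(x,y,6,205,120); S=lambda x,y:px(x,y,8,260,165)
bl,fl,fr=onz('top',[T(88,64),T(40,338),T(605,425)],.016)
print(bl,fl,fr,np.linalg.norm(bl-fl),np.linalg.norm(fl-fr))
yv=fl-fr; print('yaw from front edge',np.arctan2(-yv[0],yv[1])); xv=bl-fl;print('yaw left edge',np.arctan2(xv[1],xv[0]))
print('center',(bl+fr)/2)
# side corners: left-back? 
print('side corners z16',onz('side',[S(412,172),S(55,225),S(745,572)],.016))
tipT=onz('top',[T(143,178)],.068);tipS=onz('side',[S(285,97)],.069);print('tip',tipT,tipS)
# handle bar from top (bar axis z=.060+.051)
a,b=onz('top',[T(365,270),T(565,300)],.111);print('handle ends',a,b,(a+b)/2,np.linalg.norm(a-b),np.arctan2(-(a-b)[0],(a-b)[1]))
a,b=onz('side',[S(290,140),S(397,262)],.111);print('side handle ends',a,b,(a+b)/2,np.linalg.norm(a-b))
E
python3 m2.py
```

```text
[0.76905637 0.10195575 0.016     ] [0.63481559 0.11890858 0.016     ] [ 0.60157199 -0.14603273  0.016     ] 0.13530700209504526 0.267018793982258
yaw from front edge -0.12482297855357175
yaw left edge -0.1256217266870931
center [ 0.68531418 -0.02203849  0.016     ]
side corners z16 [[ 0.76505473  0.10166291  0.016     ]
 [ 0.63230646  0.11269039  0.016     ]
 [ 0.73236923 -0.16695929  0.016     ]]
tip [[0.69920246 0.0713291  0.068     ]] [[0.69982222 0.07536192 0.069     ]]
handle ends [ 0.64868479 -0.02917102  0.111     ] [ 0.6379894  -0.11688988  0.111     ] [ 0.6433371  -0.07303045  0.111     ] 0.08836848981146145 -0.12132917331371723
side handle ends [ 0.64738568 -0.03030046  0.111     ] [ 0.64052196 -0.11237139  0.111     ] [ 0.64395382 -0.07133593  0.111     ] 0.08235744136472654
```

```bash
python3 - <<'E'
from h import *
t=np.load('top0.npz');s=np.load('side0.npz')
a=t['im'][142:166,218:242];b=s['im'][170:202,282:306]
A=cv2.resize(a[:,:,::-1],(384,384),interpolation=cv2.INTER_NEAREST);B=cv2.resize(b[:,:,::-1],(384,512),interpolation=cv2.INTER_NEAREST)
A=cv2.copyMakeBorder(A,0,128,0,0,cv2.BORDER_CONSTANT)
cv2.imwrite('pics/post.png',np.hstack([A,B]))
for n in('top','side'):
    c=camera_info(n);print(n,-np.array(c['R']).T@np.array(c['t']))
E
```

```text
top [0.3358303  0.01265948 1.36725659]
side [ 0.16866278 -0.95041833  0.62104347]
```

View pics/post.png

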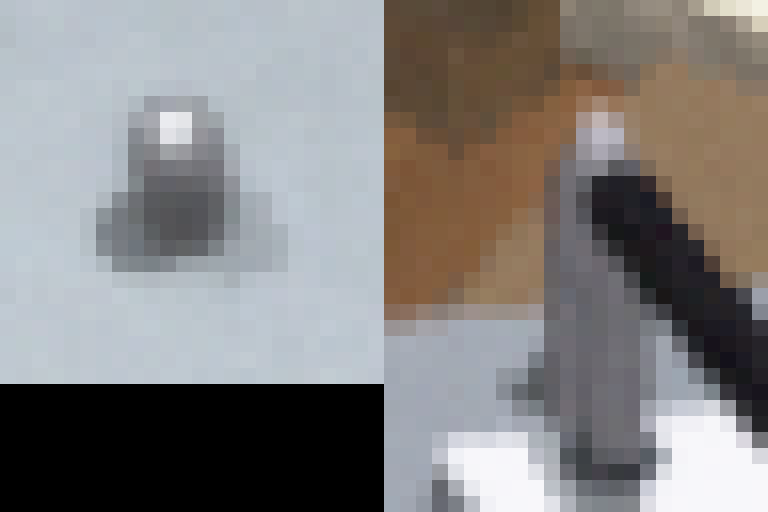

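```bash
python3 - <<'E'
from h import *
print(onz('top',[[228.5,149.6]],.07),onz('top',[[228.75,154.3]],.016),onz('side',[[295,177]],.07))
# triangulate
o1,d1=ray('top',[[228.5,149.6]]);o2,d2=ray('side',[[295,177]])
A=np.c_[d1[0],-d2[0]];k=np.linalg.lstsq(A,o2-o1,rcond=None)[0];print(o1+d1[0]*k[0],o2+d2[0]*k[1])
yaw=-.124
X=np.array([np.cos(yaw),np.sin(yaw),0]);Y=np.array([-np.sin(yaw),np.cos(yaw),0])
for tip in ([.6985,.071,0],):
    c=np.array(tip)-.09*Y
    print('c',c)
    L={'tip':(0,.09,.07),'foot':(0,.09,.016),'bl':(.07,.135,.016),'fl':(-.07,.135,.016),'fr':(-.07,-.135,.016),'br':(.07,-.135,.016),'h':(-.035,-.06,.111),'hl':(-.035,-.024,.111),'hr':(-.035,-.096,.111),'hinge':(.055,-.126,.06)}
    for n in('top','side'):
        im=np.load(n+'0.npz')['im'].copy();im=cv2.resize(im,None,fx=4,fy=4,interpolation=cv2.INTER_CUBIC)
        for k,(a,b,z) in L.items():
            p=proj(n,c+a*X+b*Y+[0,0,z])[0];q=((p+.5)*4-.5).round().astype(int)
            cv2.drawMarker(im,tuple(int(x) for x in q),(255,0,0),cv2.MARKER_CROSS,12,1)
        bx=(205,120,330,200) if n=='top' else (255,165,360,250)
        cv2.imwrite(f'pics/ov_{n}.png',cv2.resize(im[bx[1]*4:bx[3]*4,bx[0]*4:bx[2]*4,::-1],None,fx=1.5,fy=1.5))
E
```

```text
[[0.69766476 0.07097507 0.07      ]] [[0.69899033 0.07217928 0.016     ]] [[0.69753386 0.07195962 0.07      ]]
[0.69750605 0.0709495  0.07056901] [0.69709189 0.07110525 0.07046049]
c [ 0.68736858 -0.01830897  0.        ]
```

View pics/ov_top.png

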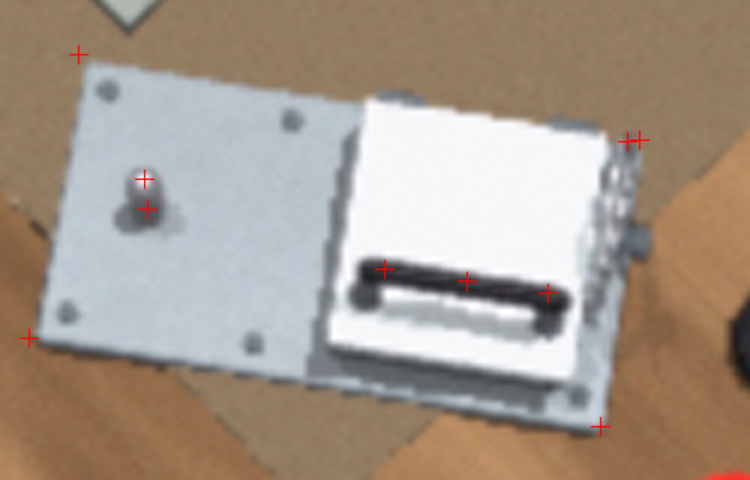

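View pics/ov_side.png

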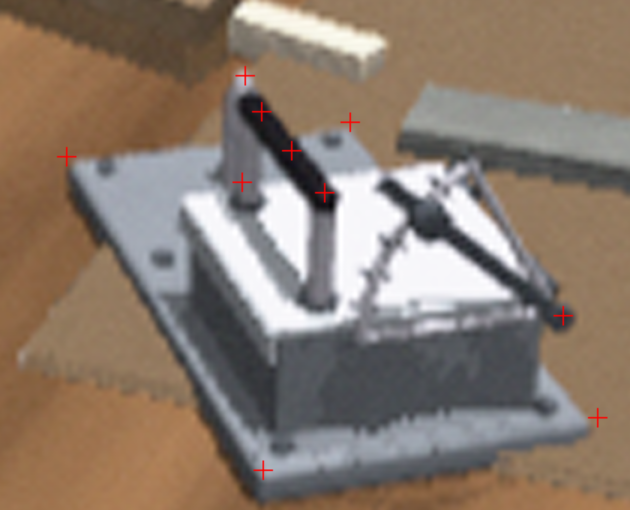

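```bash
python3 - <<'E'
from h import *
yaw=-.124
X=np.array([np.cos(yaw),np.sin(yaw),0]);Y=np.array([-np.sin(yaw),np.cos(yaw),0])
c=np.array([.6977,.0712,0])-.09*Y
H=c+.055*X-.126*Y+[0,0,.06]
im=np.load('side0.npz')['im']
save(im,'ptr',(312,185,356,225),16)
for uv in ([(383.5)/6-.5+255,187.5/6-.5+165],[520.5/6-.5+255,286/6-.5+165],[562/6-.5+255,317/6-.5+165]):
    o,d=ray('side',[uv]);s=((H-o)@Y)/(d[0]@Y);p=o+d[0]*s;r=p-H
    print(uv,'x',r@X,'z',r[2],'len',np.hypot(r@X,r[2]),'ang',np.arctan2(r[2],-(r@X)))
E
```

```text
[318.4166666666667, 195.75] x -0.07818408527898152 z 0.06718398459036645 len 0.10308462046469227 ang 0.7098714206757806
[341.25, 212.16666666666666] x -0.01855190233468724 z 0.016025295994416544 len 0.024514958534422135 ang 0.7124563425492416
[348.1666666666667, 217.33333333333334] x 0.000470030589020469 z -0.0007684772258128025 len 0.0009008251779384667 ang -2.119729939438076
```

View pics/ptr.png

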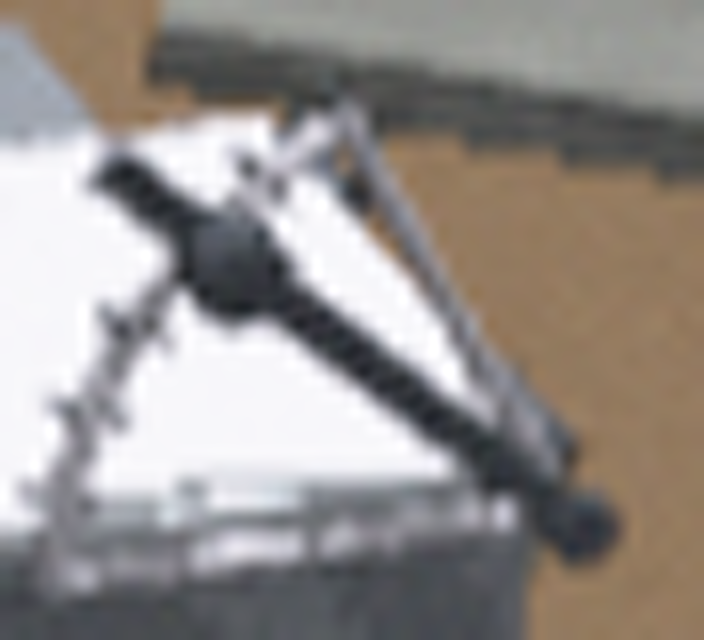

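```bash
python3 - <<'E'
from h import *
yaw=-.124
X=np.array([np.cos(yaw),np.sin(yaw),0]);Y=np.array([-np.sin(yaw),np.cos(yaw),0])
c=np.array([.6977,.0712,0])-.09*Y
H=c+.055*X-.126*Y+[0,0,.06]
im=np.load('side0.npz')['im'].astype(float).mean(2)
# per column weighted-dark centroid in a band about the line
def line(c0,c1):
    pts=[]
    for u in range(c0,c1):
        vc=195.4+(u-318.4)*(217.3-195.4)/(348.2-318.4)
        rows=np.arange(int(vc-4),int(vc+6)); w=np.clip(170-im[rows,u],0,None)
        pts.append((u,(w*rows).sum()/w.sum(),w.sum()))
    return pts
for rng in ((318,322),(330,339)):
    for u,v,w in line(*rng):
        o,d=ray('side',[[u,v]]);s=((H-o)@Y)/(d[0]@Y);r=o+d[0]*s-H
        print(u,round(v,2),int(w),'len %.4f ang %.4f'%(np.hypot(r@X,r[2]),np.arctan2(r[2],-(r@X))), (r@X).round(4),r[2].round(4))
E
```

```text
318 193.88 218 len 0.1073 ang 0.7364 -0.0795 0.072
319 194.53 412 len 0.1041 ang 0.7385 -0.077 0.0701
320 195.82 427 len 0.0998 ang 0.7295 -0.0744 0.0665
321 196.95 377 len 0.0957 ang 0.7224 -0.0718 0.0632
330 203.83 365 len 0.0644 ang 0.7174 -0.0485 0.0423
331 204.61 371 len 0.0608 ang 0.7160 -0.0459 0.0399
332 205.36 373 len 0.0573 ang 0.7154 -0.0433 0.0376
333 206.14 348 len 0.0538 ang 0.7138 -0.0406 0.0352
334 206.89 359 len 0.0502 ang 0.7130 -0.038 0.0328
335 207.66 357 len 0.0466 ang 0.7111 -0.0353 0.0304
336 208.46 342 len 0.0430 ang 0.7078 -0.0326 0.0279
337 209.14 341 len 0.0395 ang 0.7095 -0.03 0.0257
338 210.05 364 len 0.0356 ang 0.6996 -0.0273 0.0229
```

```bash
python3 - <<'E'
from h import *
P=np.load('Ptop.npy')
print(onz('top',[[216,212],[150,268],[222,352],[275,293]],.214).round(3))
# drawer front: points
for u,v in ((223,219),(235,230),(250,243),(262,258),(276,272),(250,240),(256,238)): print(u,v,P[v,u].round(3))
for n,uv,z in (('blank',[135,215],.05),('tin',[139,186],.035)): print(n,onz('top',[uv],z).round(3))
q=lambda psi:Ro.from_euler('z',psi)*Ro.from_euler('x',np.pi)
for nm,p,deg in (('wide',(.5903,.2072,.019),135),('wide',(.5903,.2072,.019),-45),('nar',(.4635,-.1385,.022),45),('nar',(.4635,-.1385,.022),-135),('post',(.6977,.0712,.12),-7.1),('post',(.6977,.0712,.12),172.9),('h',(.6436,-.072,.11),-7.1),('h',(.6436,-.072,.11),172.9)):
    # tool y dir angle deg
    R=Ro.from_matrix(np.c_[[np.sin(np.radians(deg)),-np.cos(np.radians(deg)),0],[np.cos(np.radians(deg)),np.sin(np.radians(deg)),0],[0,0,-1]])
    M=R.as_matrix(); assert abs(np.linalg.det(M)-1)<1e-6 or print('det',np.linalg.det(M))
    j=ik(p,R.as_quat());print(nm,deg,None if j is None else np.round(j,2))
E
```

```text
[[ 0.504  0.088  0.214]
 [ 0.369  0.235  0.214]
 [ 0.187  0.062  0.214]
 [ 0.32  -0.055  0.214]]
223 219 [0.5   0.076 0.123]
235 230 [0.472 0.044 0.134]
250 243 [0.436 0.006 0.179]
262 258 [ 0.404 -0.026  0.134]
276 272 [ 0.37  -0.061  0.135]
250 240 [0.459 0.005 0.007]
256 238 [ 0.456 -0.01   0.108]
blank [[0.513 0.317 0.05 ]]
tin [[0.596 0.315 0.035]]Traceback (most recent call last):
  File "<stdin>", line 10, in <module>
  File "scipy/spatial/transform/_rotation.pyx", line 1143, in scipy.spatial.transform._rotation.Rotation.from_matrix
ValueError: Non-positive determinant (left-handed or null coordinate frame) in rotation matrix 0: [[ 0.70710678 -0.70710678  0.        ]
 [ 0.70710678  0.70710678  0.        ]
 [ 0.          0.         -1.        ]].
```

```bash
cat >> h.py <<'E'
def Q(deg):
    a=np.radians(deg);s,c=np.sin(a),np.cos(a)
    return Ro.from_matrix(np.array([[-s,c,0],[c,s,0],[0,0,-1]])).as_quat()
E
python3 - <<'E'
from h import *
for nm,p,deg in (('wide',(.5903,.2072,.019),135),('wide',(.5903,.2072,.019),-45),('nar',(.4635,-.1385,.022),45),('nar',(.4635,-.1385,.022),-135),('post',(.6977,.0712,.12),-7.1),('post',(.6977,.0712,.12),172.9),('post',(.6977,.0712,.035),-7.1),('h',(.6436,-.072,.11),-7.1),('h',(.6436,-.072,.11),172.9)):
    j=ik(p,Q(deg));print(nm,deg,None if j is None else np.round(j,2))
E
```

```text
wide 135 [ 0.3   0.41  1.89 -0.    0.84 -2.06]
wide -45 [ 0.3   0.41  1.89 -0.    0.84  1.08]
nar 45 [-0.34  0.18  2.2  -0.    0.76 -1.13]
nar -135 [-0.34  0.18  2.2  -0.    0.76  2.01]
post -7.1 [ 0.07  0.42  1.66 -0.    1.06  0.19]
post 172.9 None
post -7.1 [ 0.07  0.51  1.71 -0.    0.93  0.19]
h -7.1 [-0.15  0.33  1.8  -0.    1.01 -0.03]
h 172.9 None
```

```bash
python3 - <<'E'
from h import *
p=np.array([.5903,.2068,0])
move_ptp(p+[0,0,.14],Q(-45)); print(current_time_s(),current_eef_pos())
movel(p+[0,0,.019],feed=.12,stop_force=8)
print(current_time_s(),current_eef_pos())
move_gripper(.0,30); print(current_grip_width(),current_contact_force())
movel(p+[0,0,.13],feed=.2); print(current_time_s(),current_grip_width(),current_contact_force())
E
```

```text
2.2583 [0.59023618 0.20771766 0.14030189]
3.2667 [0.58863237 0.20638129 0.01753684]
0.05968223250090084 [ 1.34485581 -2.51951129  6.4727513 ]
4.5417 0.059165622903986866 [-0.10391021 -0.56203695 -1.87831836]
```

```bash
python3 - <<'E'
from h import *
p=np.array([.6977,.0712,.115])
move_ptp(p,Q(-7.1)); wait(.3); print(current_time_s(),current_eef_pos(),current_contact_force(),current_grip_width())
for n in('top','side'):
    im,d=get_image(n);np.savez(n+'1.npz',im=im,d=d)
    save(im,n+'1',(200,110,330,210) if n=='top' else (255,120,355,220),6)
E
```

```text
5.7 [0.69735633 0.07222242 0.11522075] [-0.29828343 -0.37584431 -2.07123931] 0.05949040497100527
```

View pics/top1.png

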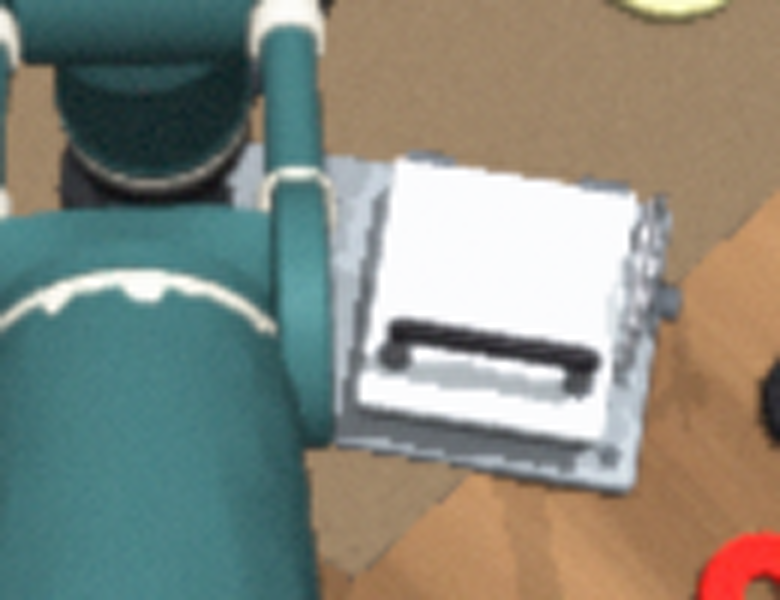

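View pics/side1.png

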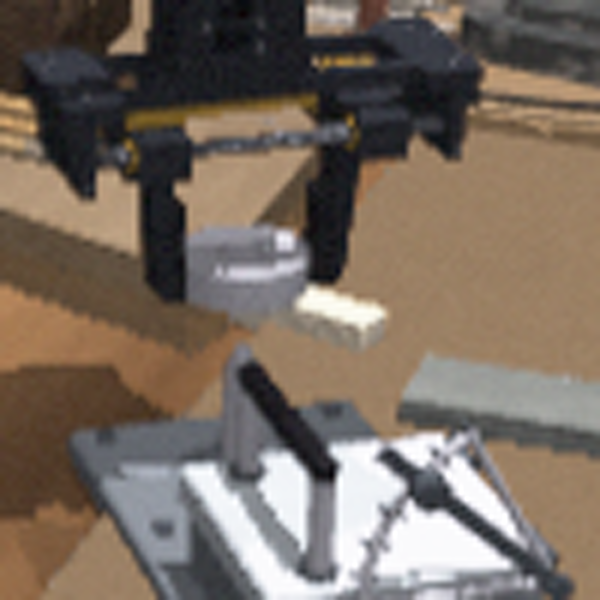

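```bash
python3 - <<'E'
from h import *
im=np.load('side1.npz')['im']
a=im[150:185,280:315]
cv2.imwrite('pics/r1.png',cv2.resize(a[:,:,::-1],None,fx=16,fy=16,interpolation=cv2.INTER_NEAREST))
for z in(.096,.105,.114): print(proj('side',[[.6976,.0741,z],[.6977,.0712,z],[.6977,.0712,.07]]).round(2).tolist())
# silhouette of ring at est. pos
th=np.linspace(0,2*np.pi,72)
for z in(.0965,.1145):
    q=proj('side',np.c_[.6976+.03*np.cos(th),.0741+.03*np.sin(th),0*th+z]);print(z,q.min(0).round(2),q.max(0).round(2))
E
```

```text
[[295.01, 167.85], [295.53, 168.26], [295.18, 177.1]]
[[295.13, 164.75], [295.65, 165.16], [295.18, 177.1]]
[[295.25, 161.64], [295.77, 162.04], [295.18, 177.1]]
0.0965 [283.72 163.08] [306.34 172.47]
0.1145 [283.88 156.96] [306.65 166.16]
```

View pics/r1.png

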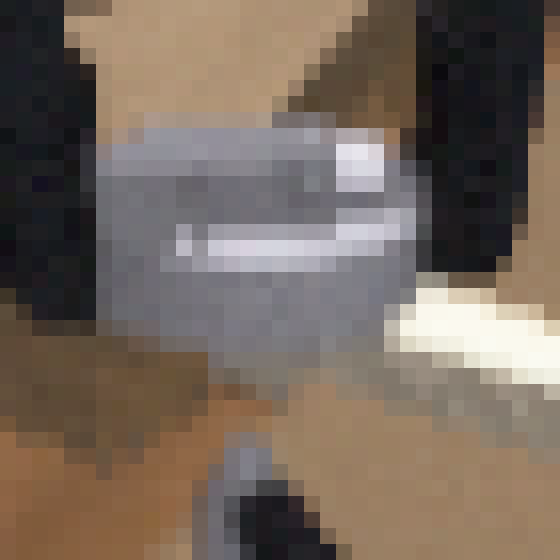

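```bash
python3 - <<'E'
from h import *
p=np.array([.6977,.0687,.115])
movel(p,feed=.1); wait(.15); print(current_eef_pos(),current_contact_force())
for z in (.085,.075,.065,.055,.045,.038):
    r=movel([p[0],p[1],z],feed=.06,stop_force=12)
    print(z,r,current_eef_pos().round(4),current_contact_force().round(2),current_grip_width(),current_time_s())
    if r: break
E
```

```text
[0.69773347 0.06861264 0.11506649] [ 0.09513674  0.03726167 -2.03925618]
0.085 False [0.6976 0.0687 0.0846] [ 0.66  0.13 -1.54] 0.05953300783585421 6.85
0.075 False [0.6972 0.0687 0.0743] [-0.03 -0.07 -2.38] 0.05952942220193664 7.1667
0.065 False [0.697  0.0687 0.0641] [-0.41 -0.33 -0.64] 0.059197786977764934 7.4833
0.055 False [0.6971 0.0686 0.0541] [-0.4  -0.1  -0.97] 0.05934839156688255 7.8
0.045 False [0.697  0.0687 0.0441] [ 0.57 -0.05 -1.13] 0.05951150554748157 8.1167
0.038 False [0.6972 0.0687 0.0373] [ 0.7  -0.4  -1.72] 0.059581518795554116 8.3833
```

```bash
python3 - <<'E'
from h import *
r=movel([.6972,.0687,.028],feed=.03,stop_force=6)
print(r,current_eef_pos().round(4),current_contact_force().round(2),current_time_s())
move_gripper(.085,30);print(current_grip_width())
p=current_eef_pos()
movel([.6975,.0687,.12],feed=.2)
print(current_eef_pos(),current_time_s())
q=np.array([.4635,-.1385,0])
move_ptp([.56,-.06,.24],Q(20)); print(current_time_s())
for n in('top','side'):
    im,d=get_image(n);np.savez(n+'2.npz',im=im,d=d)
    save(im,n+'2',(200,110,330,210) if n=='top' else (255,150,355,230),6)
E
```

```text
True [0.6984 0.0688 0.0335] [ 0.67 -0.99  3.52] 8.6667
0.08532895686790687
[0.69638862 0.06866156 0.11880714] 9.8083
10.7
```

View pics/top2.png

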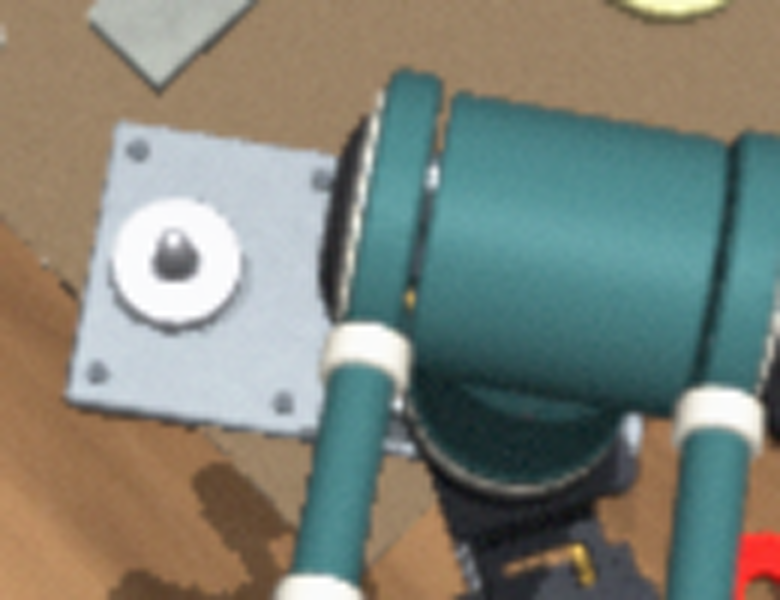

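View pics/side2.png

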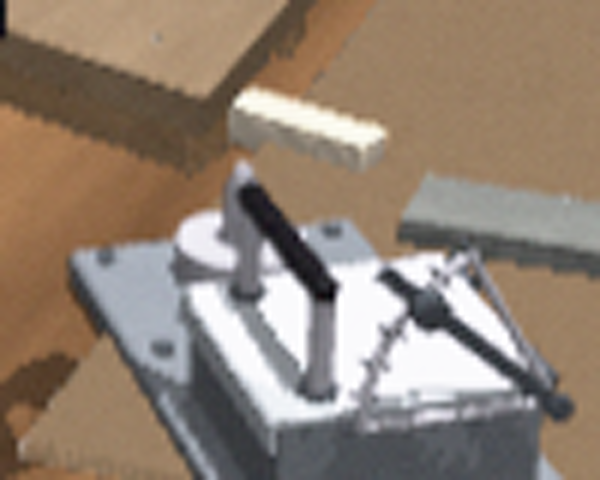

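```bash
python3 - <<'E'
from h import *
q=np.array([.4635,-.1387,0])
move_ptp(q+[0,0,.13],Q(45)); print(current_time_s(),current_eef_pos())
move_gripper(.06)
movel(q+[0,0,.0225],feed=.12,stop_force=8); wait(.2)
print(current_time_s(),current_eef_pos())
move_gripper(.0,30); print(current_grip_width(),current_eef_pos(),current_contact_force())
movel(q+[0,0,.16],feed=.2); print(current_time_s(),current_grip_width(),current_contact_force())
p=np.array([.6975,.0700,.15])
move_ptp(p,Q(-7.1)); wait(.3); print(current_time_s(),current_eef_pos(),current_contact_force(),current_grip_width())
im,d=get_image('side');np.savez('side3.npz',im=im,d=d)
save(im,'side3',(265,125,325,210),7)
E
```

```text
11.5 [ 0.46455922 -0.13852624  0.13014966]
13.2917 [ 0.46421686 -0.13893591  0.02332779]
0.036622827318684784 [ 0.46362849 -0.13873352  0.02266452] [0.65191642 1.28968064 0.98781313]
14.6167 0.03606249192542252 [ 0.24645965  0.19147066 -0.70797155]
16.1167 [0.6973302  0.06911046 0.15043428] [ 0.15727856  0.11723427 -0.68002708] 0.03612338474864366
```

View pics/side3.png

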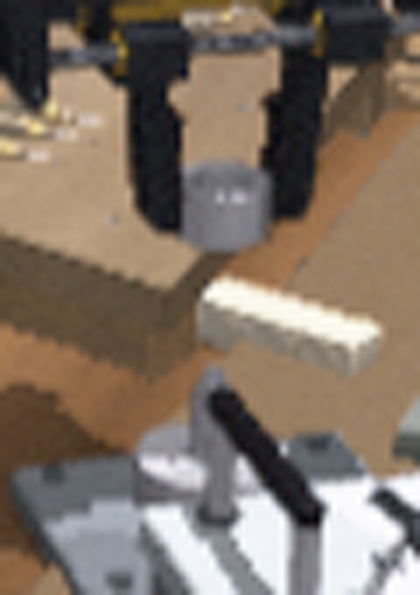

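```bash
python3 - <<'E'
from h import *
c=current_eef_pos();print(c)
im=np.load('side3.npz')['im'].copy();k=12;bx=(280,135,315,180)
big=cv2.resize(im[bx[1]:bx[3],bx[0]:bx[2]],None,fx=k,fy=k,interpolation=cv2.INTER_CUBIC)
th=np.linspace(0,2*np.pi,120)
for z in(.1279,.1499):
    q=proj('side',np.c_[c[0]+.019*np.cos(th),c[1]+.019*np.sin(th),0*th+z])
    q=((q-[bx[0],bx[1]]+.5)*k-.5).round().astype(np.int32)
    cv2.polylines(big,[q.reshape(-1,1,2)],True,(255,0,0),1)
cv2.imwrite('pics/nar.png',big[:,:,::-1])
E
```

```text
[0.69741716 0.06927468 0.15046356]
```

View pics/nar.png

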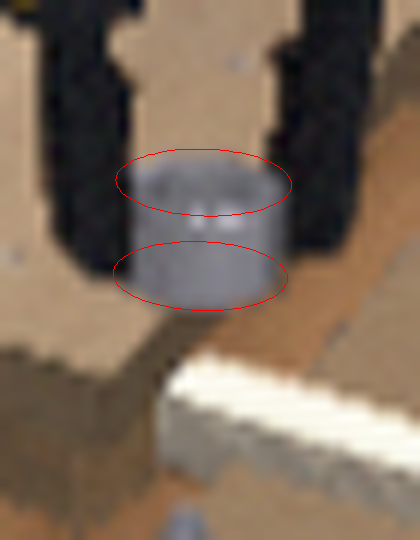

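```bash
python3 - <<'E'
from h import *
p=np.array([.6975,.0709,.115])
movel(p,feed=.12); wait(.15); print(current_eef_pos(),current_contact_force())
for z in (.100,.090,.08,.07,.061):
    r=movel([p[0],p[1],z],feed=.06,stop_force=10)
    print(z,r,current_eef_pos().round(4),current_contact_force().round(2),current_grip_width(),current_time_s())
    if r: break
E
```

```text
[0.69822361 0.07096887 0.11599645] [-0.51654924  0.04299414 -1.6029531 ]
0.1 False [0.6968 0.0708 0.099 ] [-0.74 -0.47  0.5 ] 0.036449780597741455 17.1583
0.09 False [0.6969 0.0709 0.0891] [ 0.52 -0.01 -0.4 ] 0.0355858556682071 17.475
0.08 False [0.6969 0.0709 0.0791] [ 0.39  0.36 -1.11] 0.036530191026253184 17.7917
0.07 False [0.697  0.0709 0.0691] [ 1.18  0.09 -0.76] 0.03619721611412773 18.1083
0.061 False [0.6969 0.0709 0.0602] [0.21 0.36 0.18] 0.03641242262626251 18.4083
```

```bash
python3 - <<'E'
from h import *
r=movel([.6974,.0708,.050],feed=.03,stop_force=6)
print(r,current_eef_pos().round(4),current_contact_force().round(2),current_time_s())
move_gripper(.06,30);print(current_grip_width())
movel([.6974,.0708,.17],feed=.2)
h=np.array([.6440,-.0735,0])
move_ptp(h+[0,0,.2],Q(-7.1)); wait(.2)
print(current_eef_pos(),current_time_s())
for n in('top','side'):
    im,d=get_image(n);np.savez(n+'4.npz',im=im,d=d)
    save(im,n+'4',(190,90,330,210) if n=='top' else (255,120,375,230),5.5)
E
```

```text
True [0.6983 0.0709 0.0564] [ 0.48 -0.11  3.62] 18.6917
0.05985662155392184
[ 0.64425765 -0.07178294  0.19912054] 20.825
```

View pics/top4.png

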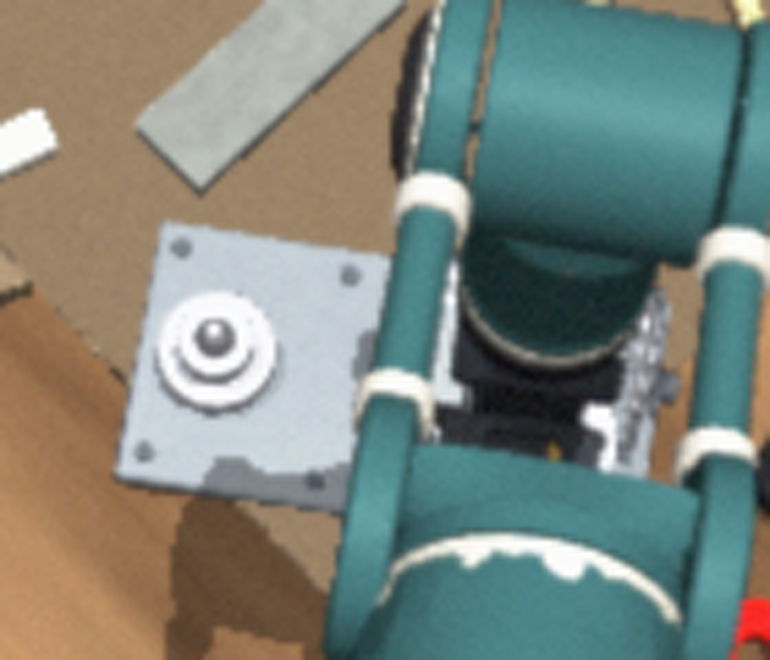

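View pics/side4.png

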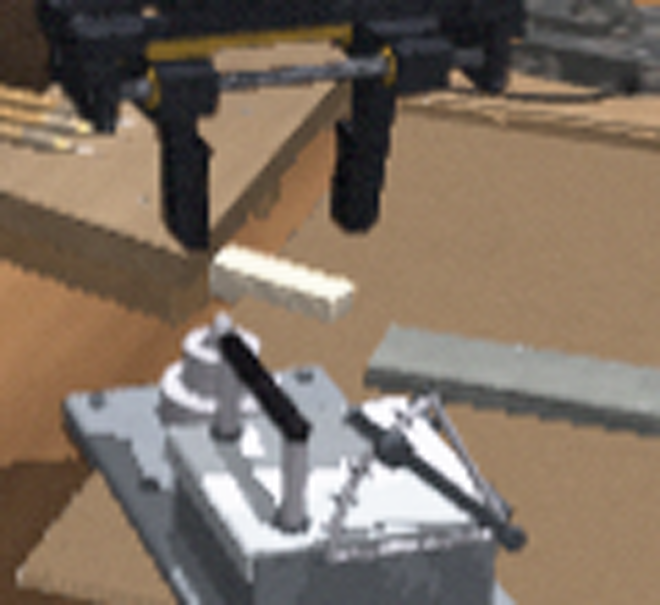

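```bash
python3 - <<'E'
from h import *
d=np.load('top4.npz')['d']
v,u=np.mgrid[140:168,215:243]
P=bydepth('top',np.c_[u.ravel(),v.ravel()],d[140:168,215:243].ravel())
r=np.hypot(P[:,0]-.6977,P[:,1]-.0712)
for a,b in((.012,.017),(.022,.028)): k=(r>a)&(r<b);print(k.sum(),np.median(P[k,2]),np.percentile(P[k,2],[20,80]))
h=np.array([.6440,-.0735,0])
movel(h+[0,0,.109],feed=.1,stop_force=8); wait(.2); print(current_eef_pos(),current_contact_force())
im,d=get_image('side');save(im,'side5',(255,120,375,230),5.5)
E
```

```text
62 0.05453965282398754 [0.05253047 0.05706947]
108 0.033020156863142525 [0.03082368 0.03538743]
[ 0.64462473 -0.0735863   0.10997779] [0.5033778  0.14160545 0.08796314]
```

View pics/side5.png

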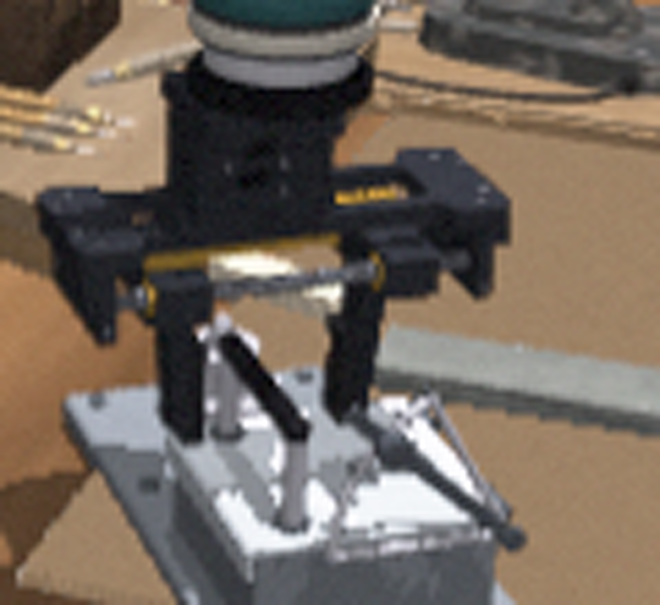

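```bash
python3 - <<'E'
from h import *
move_gripper(0,15);wait(.2); print(current_grip_width(),current_eef_pos(),current_contact_force())
move_gripper(0,50);wait(.2); print(current_grip_width(),current_eef_pos(),current_contact_force(),current_time_s())
E
```

```text
0.011008259590709727 [ 0.64399724 -0.07350462  0.1090058 ] [ 0.26958641  0.26574456 -0.18830799]
0.00978892627544668 [ 0.64400454 -0.07350563  0.1090593 ] [ 0.31460413 -0.29078756  0.6690139 ] 23.65
```

```bash
cat >> h.py <<'E'
YAW=-.124;XU=np.array([np.cos(YAW),np.sin(YAW),0])
G0=np.array([.6440,-.0735,.109])
def arc(t): return G0+XU*(-.09*np.cos(t)+.051*np.sin(t)+.09)+[0,0,.09*np.sin(t)+.051*np.cos(t)-.051]
def ang(p):
    # angle from TCP position
    r=np.asarray(p)-G0; a=-.09+r@XU; z=.051+r[2]
    return np.arctan2(z,-a)-np.arctan2(.051,.09), np.hypot(a,z)-np.hypot(.09,.051)
E
python3 - <<'E'
from h import *
for t in np.arange(.1,.41,.1):
    movel(arc(t),feed=.06); print(round(t,2),np.round(ang(current_eef_pos()),4),current_contact_force().round(1),current_grip_width())
wait(.3);print(np.round(ang(current_eef_pos()),4),current_contact_force().round(1),current_eef_pos(),arc(t),current_time_s())
im,d=get_image('side');save(im,'side6',(255,120,375,230),5.5)
E
```

```text
0.1 [0.0779 0.0001] [  0.3  -1.6 -10.6] 0.009549601678122438
0.2 [ 0.1972 -0.0003] [  1.5  -1.2 -12.8] 0.009630661784266484
0.3 [ 0.3013 -0.0007] [  5.6  -2.4 -20.5] 0.009943250617625058
0.4 [ 0.3935 -0.0011] [  5.8  -2.5 -24.4] 0.009453032073948776
[ 0.3916 -0.0011] [  6.2  -2.9 -23.9] [ 0.6707526  -0.07700015  0.13859085] [ 0.67075781 -0.07683508  0.14002176] 25.25
```

View pics/side6.png

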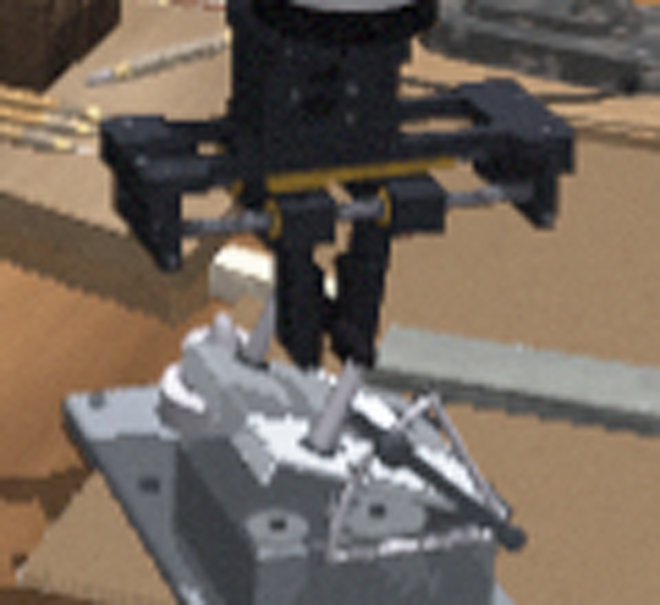

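```bash
python3 - <<'E'
from h import *
move_gripper(0,30); wait(.2);print(np.round(ang(current_eef_pos()),4),current_contact_force().round(1),current_ft_torque().round(2),current_grip_width())
for t in (.5,.6,.68):
    movel(arc(t),feed=.06); print(round(t,2),np.round(ang(current_eef_pos()),4),current_contact_force().round(1),current_ft_torque().round(2),current_grip_width())
wait(.4);print(np.round(ang(current_eef_pos()),4),current_contact_force().round(1),current_time_s())
im,d=get_image('side');np.savez('side7.npz',im=im,d=d);save(im,'side7',(290,150,370,225),9)
E
```

```text
[ 0.4141 -0.001 ] [  7.5  -2.4 -21.7] [-0.4  -0.98 -0.02] 0.010234534534452106
0.5 [ 0.4947 -0.0008] [  3.9  -2.5 -23. ] [-0.49 -0.42 -0.05] 0.010179792638100968
0.6 [ 5.929e-01 -4.000e-04] [  1.6  -3.2 -23.5] [-0.53  0.   -0.  ] 0.010510205318930295
0.68 [0.6788 0.    ] [ -1.4  -4.9 -22.2] [-0.67  0.4  -0.08] 0.010354919537007446
[0.6778 0.    ] [ -0.8  -4.9 -22.1] 27.0583
```

View pics/side7.png

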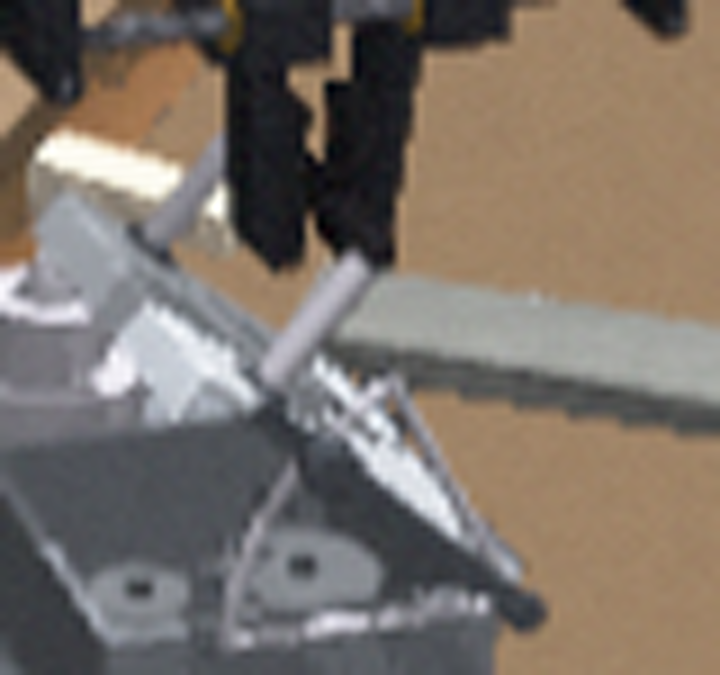

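```bash
python3 - <<'E'
from h import *
im=np.load('side7.npz')['im'];save(im,'side7b',(308,185,356,225),16)
Y=np.array([-XU[1],XU[0],0])
c=np.array([.6975,.0708,0])-.09*Y
bx=(308,185,356,225);k=16
big=cv2.resize(im[bx[1]:bx[3],bx[0]:bx[2]],None,fx=k,fy=k,interpolation=cv2.INTER_CUBIC)
def draw(P,col):
    q=((proj('side',P)-[bx[0],bx[1]]+.5)*k-.5).round().astype(np.int32);cv2.polylines(big,[q.reshape(-1,1,2)],False,col,1)
def pt(L,t,yo,h=0): return c+.055*XU+[0,0,.06]+yo*Y+XU*(-L*np.cos(t)+h*np.sin(t))+np.array([0,0,1])*(L*np.sin(t)+h*np.cos(t))
t=.678
draw([pt(0,t,-.116),pt(.115,t,-.116),pt(.115,t,-.116,.006),pt(0,t,-.116,.006)],(255,0,0))
draw([pt(0,.72,-.126),pt(.105,.72,-.126)],(0,255,0))
cv2.imwrite('pics/side7c.png',big[:,:,::-1])
E
```

```text
(no output)
```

View pics/side7b.png

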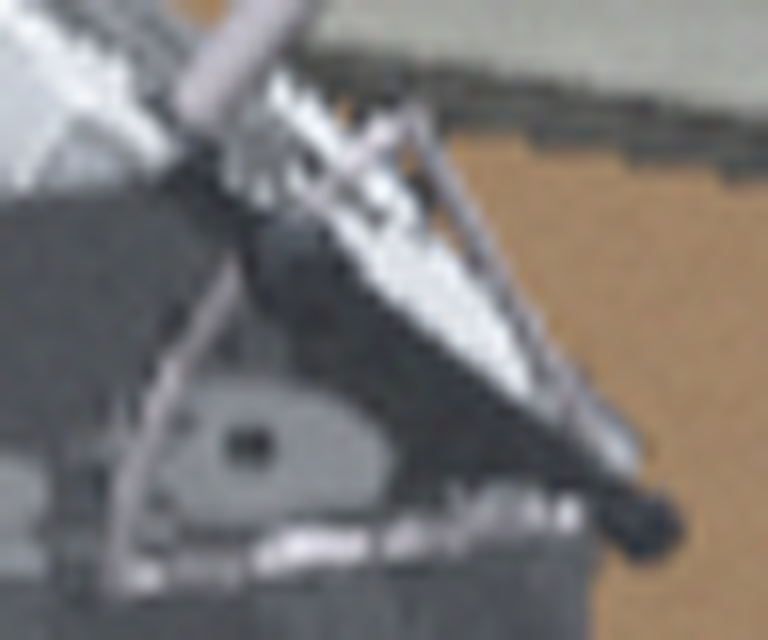

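View pics/side7c.png

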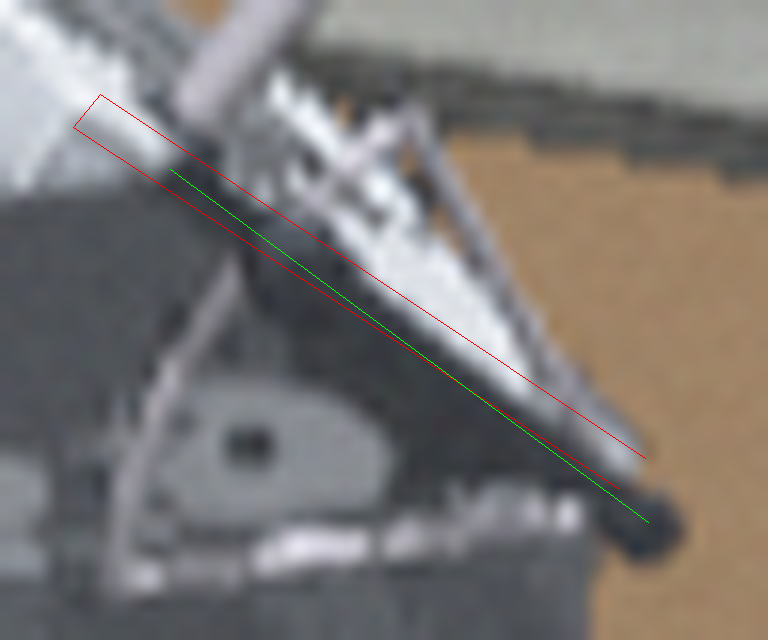

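```bash
python3 - <<'E'
from h import *
Y=np.array([-XU[1],XU[0],0])
c=np.array([.6975,.0708,0])-.09*Y
bx=(285,165,357,230);k=11
def pt(L,t,yo,h=0): return c+.055*XU+[0,0,.06]+yo*Y+XU*(-L*np.cos(t)+h*np.sin(t))+np.array([0,0,1])*(L*np.sin(t)+h*np.cos(t))
for f,t in(('side0',0.),('side7',.678)):
    im=np.load(f+'.npz')['im']
    big=cv2.resize(im[bx[1]:bx[3],bx[0]:bx[2]],None,fx=k,fy=k,interpolation=cv2.INTER_CUBIC)
    def draw(P,col):
        q=((proj('side',P)-[bx[0],bx[1]]+.5)*k-.5).round().astype(np.int32);cv2.polylines(big,[q.reshape(-1,1,2)],False,col,1)
    for h in(0,.006): draw([pt(0,t,-.116,h),pt(.114,t,-.116,h),pt(.114,t,-.004,h),pt(0,t,-.004,h)],(255,0,0))
    for y in(-.096-.005,-.024+.005): draw([pt(.09,t,y,.006),pt(.09,t,y,.051)],(255,0,255))
    draw([pt(.09,t,-.096,.051),pt(.09,t,-.024,.051)],(255,0,255))
    draw([pt(0,.725,-.126),pt(.105,.725,-.126)],(0,255,0))
    cv2.imwrite(f'pics/{f}d.png',big[:,:,::-1])
E
```

```text
(no output)
```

View pics/side0d.png

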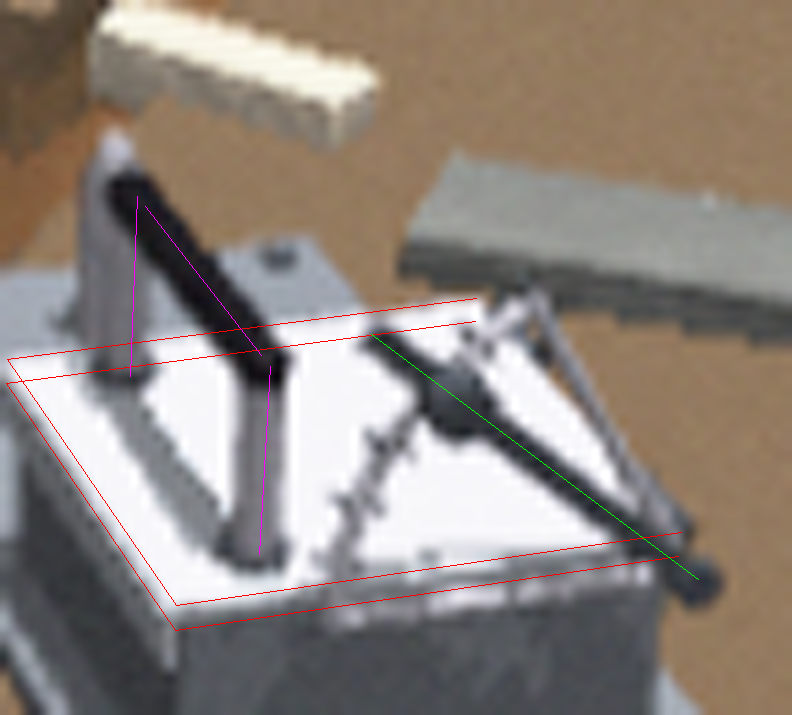

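View pics/side7d.png

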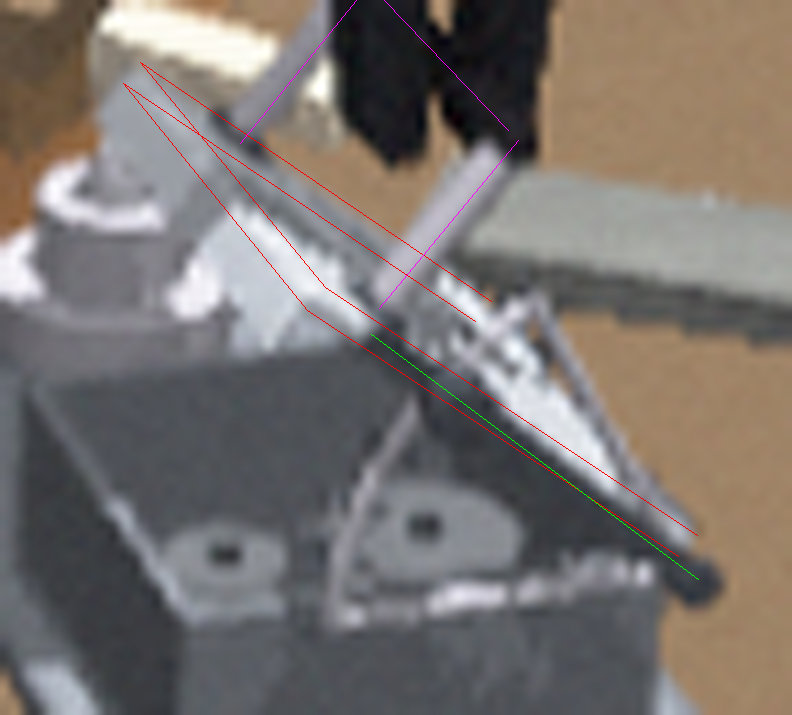

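```bash
cat > plane.py <<'E'
from h import *
import sys
Y=np.array([-XU[1],XU[0],0])
c=np.array([.6975,.0708,0])-.09*Y
Hh=c+.055*XU-.06*Y+[0,0,.06]
def cover(d,t0,tol=.010,n='side',v0=True):
    v,u=np.mgrid[140:240,270:370] if n=='side' else np.mgrid[110:215,195:325]
    dd=d[v,u].ravel();k=dd>0
    P=bydepth(n,np.c_[u.ravel()[k],v.ravel()[k]],dd[k])-Hh
    x=-(P@XU);y=P@Y;z=P[:,2]
    for it in range(6):
        L=x*np.cos(t0)+z*np.sin(t0);h=-x*np.sin(t0)+z*np.cos(t0)
        m=(abs(y)<.05)&(L>.01)&(L<.108)&(abs(h-.006)<tol)&~((abs(L-.09)<.012))
        A=np.c_[L[m],np.ones(m.sum())];s=np.linalg.lstsq(A,h[m],rcond=None)[0]
        t0=t0+np.arctan(s[0]);tol=.008
    print(n,'n',m.sum(),'angle',round(t0,4),'h at hinge',s[1].round(4),'std',np.std(h[m]-A@s).round(4),'L range',L[m].min().round(3),L[m].max().round(3))
    return t0
if __name__=='__main__':
    cover(np.load('side0.npz')['d'],.0);cover(np.load('top0.npz')['d'],.0,n='top')
    for t in(.5,.6,.68,.75): cover(np.load('side7.npz')['d'],t)
E
python3 plane.py
```

```text
side n 388 angle -0.0021 h at hinge 0.0046 std 0.001 L range 0.01 0.108
top n 884 angle 0.0021 h at hinge 0.0048 std 0.0026 L range 0.01 0.108
side n 125 angle 0.6758 h at hinge 0.0045 std 0.0003 L range 0.012 0.108
side n 125 angle 0.6758 h at hinge 0.0045 std 0.0003 L range 0.012 0.108
side n 125 angle 0.6758 h at hinge 0.0045 std 0.0003 L range 0.012 0.108
side n 125 angle 0.6758 h at hinge 0.0045 std 0.0003 L range 0.012 0.108
```

```bash
cat > ptr.py <<'E'
from plane import *
def ptr(im,d,cover_t=None,pr=True):
    v,u=np.mgrid[190:222,314:352];dd=d[v,u].ravel();g=im[v,u].mean(-1).ravel()
    P=bydepth('side',np.c_[u.ravel(),v.ravel()],dd)-Hh
    x=-(P@XU);y=P@Y;z=P[:,2];L=np.hypot(x,z);a=np.arctan2(z,x)
    m=(dd>0)&(y<-.060)&(y>-.074)&(L>.02)&(L<.112)&(a>.6)&(a<.85)
    return x[m],y[m],z[m],L[m],a[m],g[m]
for f in('side0','side2','side4'):
    q=np.load(f+'.npz');x,y,z,L,a,g=ptr(q['im'],q['d'])
    print(f,len(x))
    if f=='side0':
        for i in np.argsort(L): print('L %.4f a %.4f y %.4f g %d'%(L[i],a[i],y[i],g[i]))
    m=(g<90)&((L<.065)|(L>.092))
    A=np.c_[x[m],np.ones(m.sum())];s=np.linalg.lstsq(A,z[m],rcond=None)[0]
    A2=np.c_[z[m],np.ones(m.sum())];s2=np.linalg.lstsq(A2,x[m],rcond=None)[0]
    print('slope angle',np.arctan(s[0]),np.pi/2-np.arctan(s2[0]),'offset',s[1],'mean a',a[m].mean(),np.median(a[m]))
E
python3 ptr.py
```

```text
side0 105
L 0.0208 a 0.8450 y -0.0652 g 77
L 0.0213 a 0.6927 y -0.0658 g 57
L 0.0229 a 0.6406 y -0.0701 g 55
L 0.0234 a 0.6349 y -0.0656 g 56
L 0.0240 a 0.7788 y -0.0666 g 57
L 0.0263 a 0.7227 y -0.0669 g 55
L 0.0277 a 0.6119 y -0.0682 g 118
L 0.0278 a 0.7228 y -0.0636 g 61
L 0.0283 a 0.6721 y -0.0666 g 60
L 0.0284 a 0.7884 y -0.0670 g 73
L 0.0299 a 0.6762 y -0.0635 g 52
L 0.0320 a 0.6437 y -0.0686 g 83
L 0.0325 a 0.7942 y -0.0669 g 109
L 0.0340 a 0.6507 y -0.0658 g 59
L 0.0347 a 0.6117 y -0.0690 g 150
L 0.0351 a 0.7525 y -0.0677 g 58
L 0.0367 a 0.7518 y -0.0645 g 68
L 0.0367 a 0.6211 y -0.0665 g 152
L 0.0370 a 0.7125 y -0.0674 g 53
L 0.0373 a 0.8009 y -0.0679 g 155
L 0.0381 a 0.6713 y -0.0659 g 57
L 0.0387 a 0.6286 y -0.0638 g 117
L 0.0419 a 0.7641 y -0.0659 g 71
L 0.0421 a 0.7295 y -0.0687 g 58
L 0.0442 a 0.6976 y -0.0686 g 55
L 0.0444 a 0.6586 y -0.0660 g 81
L 0.0445 a 0.6253 y -0.0685 g 201
L 0.0449 a 0.6950 y -0.0643 g 59
L 0.0455 a 0.7367 y -0.0679 g 57
L 0.0474 a 0.6370 y -0.0671 g 193
L 0.0475 a 0.7749 y -0.0679 g 108
L 0.0494 a 0.6786 y -0.0674 g 59
L 0.0506 a 0.7482 y -0.06
[... 2106 characters left out ...]
1 g 58
L 0.1000 a 0.6967 y -0.0662 g 124
L 0.1007 a 0.7299 y -0.0676 g 52
L 0.1017 a 0.7459 y -0.0664 g 65
L 0.1025 a 0.7443 y -0.0621 g 142
L 0.1037 a 0.7324 y -0.0664 g 57
L 0.1038 a 0.6881 y -0.0686 g 205
L 0.1042 a 0.6861 y -0.0638 g 180
L 0.1049 a 0.7045 y -0.0678 g 89
L 0.1062 a 0.7207 y -0.0671 g 125
slope angle 0.727388040232872 0.7346267205053227 offset -0.0006548617193791696 mean a 0.7162735548909466 0.7200252772850233
side2 104
slope angle 0.730876272373634 0.7376150926898415 offset -0.0008463703404928626 mean a 0.7163593670705062 0.7170617387235914
side4 106
slope angle 0.721826404369433 0.7291512468677115 offset -0.0004090293451977732 mean a 0.7142193981355709 0.7173460647645765
```

```bash
python3 - <<'E'
from plane import *
for t in (.705,.732):
    movel(arc(t),feed=.04)
wait(.6)
print(np.round(ang(current_eef_pos()),4),current_contact_force().round(1),current_grip_width(),np.abs(current_qvel()).max(),current_time_s())
im,d=get_image('side');np.savez('side8.npz',im=im,d=d)
cover(d,.72)
for i in range(2): cover(get_image('side')[1],.72)
print(np.round(ang(current_eef_pos()),4))
save(im,'side8',(285,165,357,230),11)
E
```

```text
[7.251e-01 2.000e-04] [ -2.8  -5.4 -21.4] 0.010086804766192368 0.001686096773393995 28.2083
side n 105 angle 0.7213 h at hinge 0.0046 std 0.0002 L range 0.01 0.107
side n 106 angle 0.7211 h at hinge 0.0047 std 0.0003 L range 0.01 0.107
side n 102 angle 0.7225 h at hinge 0.0046 std 0.0003 L range 0.01 0.108
[7.25e-01 2.00e-04]
```

View pics/side8.png

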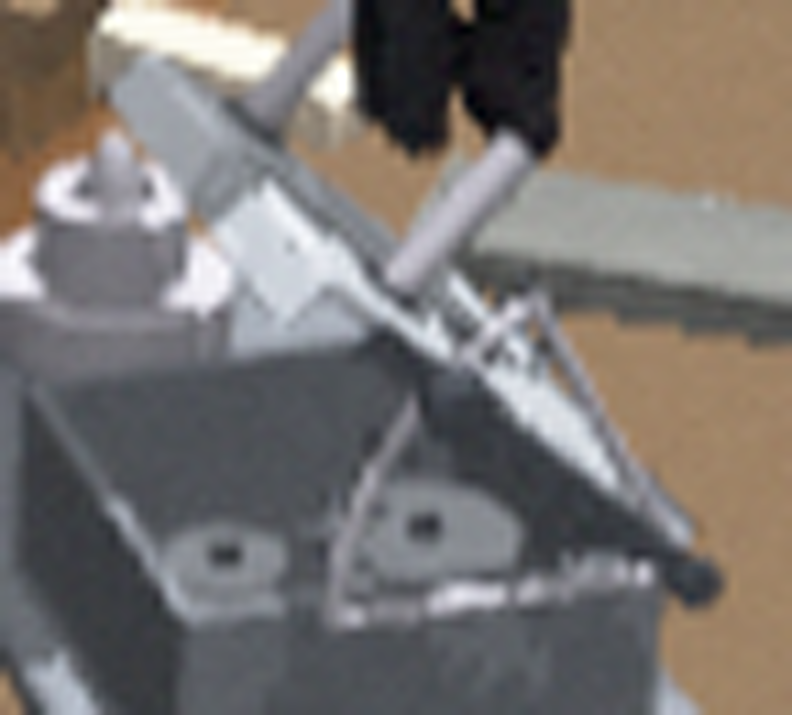

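```bash
python3 - <<'E'
from plane import *
movel(arc(.7375),feed=.02)
wait(.8)
print(np.round(ang(current_eef_pos()),4),current_contact_force().round(1),current_grip_width(),np.abs(current_qvel()).max(),current_time_s())
im,d=get_image('side');np.savez('side9.npz',im=im,d=d)
ts=[cover(d,.72)]+[cover(get_image('side')[1],.72) for i in range(2)]
v,u=np.mgrid[188:222,314:352];P=bydepth('side',np.c_[u.ravel(),v.ravel()],d[v,u].ravel())-Hh
# pointer now
x=-(P@XU);y=P@Y;z=P[:,2];L=np.hypot(x,z);a=np.arctan2(z,x);m=(y<-.0625)&(y>-.0705)&(L>.09)&(L<.107)&(a>.66)&(a<.8)
print('pointer tip now',m.sum(),np.median(a[m]),a[m].mean())
q=np.load('side0.npz')['d'];P=bydepth('side',np.c_[u.ravel(),v.ravel()],q[v,u].ravel())-Hh
x=-(P@XU);y=P@Y;z=P[:,2];L=np.hypot(x,z);a=np.arctan2(z,x);m=(y<-.0625)&(y>-.0705)&(L>.09)&(L<.107)&(a>.66)&(a<.8)
print('pointer tip before',m.sum(),np.median(a[m]),a[m].mean())
im,d=get_image('top');save(im,'top9',(110,90,390,290),2.8);im=np.load('side9.npz')['im'];save(im,'side9',None,1.5)
print(np.round(ang(current_eef_pos()),4),current_time_s())
E
```

```text
[7.289e-01 2.000e-04] [ -3.1  -4.7 -21.3] 0.010613655297544149 0.0031097922579541126 29.4083
side n 97 angle 0.7266 h at hinge 0.0046 std 0.0003 L range 0.011 0.108
side n 95 angle 0.7251 h at hinge 0.0046 std 0.0002 L range 0.011 0.106
side n 99 angle 0.7259 h at hinge 0.0046 std 0.0003 L range 0.011 0.107
pointer tip now 22 0.7171915311833503 0.7164154855103039
pointer tip before 22 0.7139596013307246 0.7160761212092729
[7.29e-01 2.00e-04] 29.6083
```

View pics/side9.png

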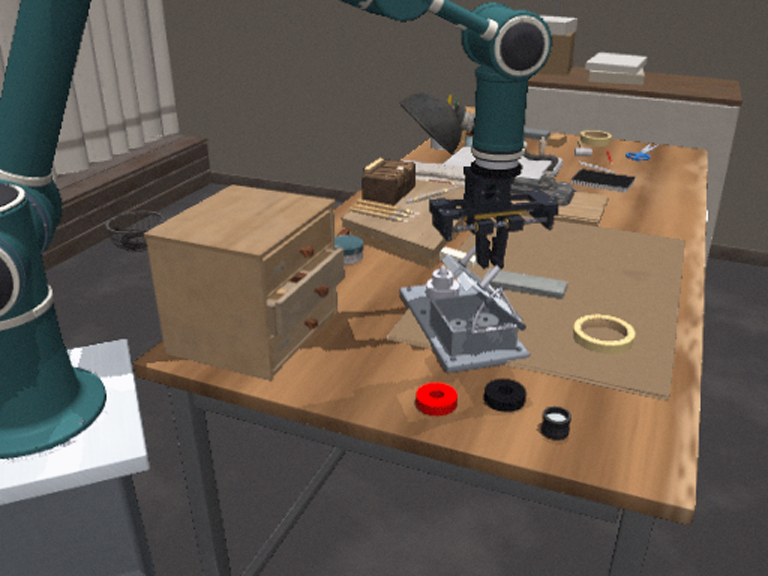

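View pics/top9.png

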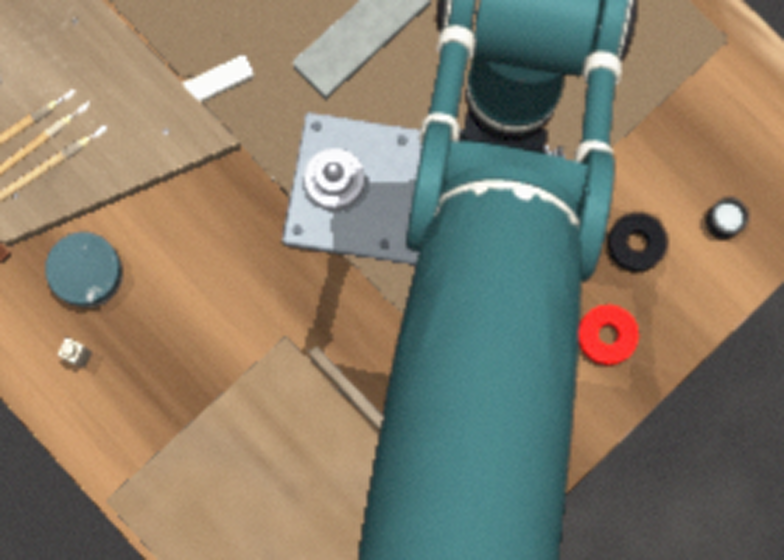

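```bash
python3 - <<'E'
from plane import *
print(np.round(ang(current_eef_pos()),4),current_contact_force().round(1),np.abs(current_qvel()).max(),current_grip_width())
close_job()
E
```

```text
[7.29e-01 2.00e-04] [ -3.6  -5.6 -21.3] 0.0012262289563415554 0.01076006158885635
the job is handed in; nothing more can be done
```

I put both rings home on the post, wide first and then narrow, with the cover shut meanwhile. I then lifted the cover to the pointer's angle and handed the job in at about 30 s, still holding the handle.

- **Rings:** depth readings put the top faces at 33 mm (wide) and 54.5 mm (narrow). They should be 34 and 56 mm, and the plate itself reads about 1 mm low, so both are down. Both slid down without any jamming force.
- **Cover:** it sits at 0.729 rad by the arm's position and at 0.726 rad by a plane fit to the depth image. The arm was still and the grip firm on the bar.
- **Pointer:** my estimate is 0.728–0.730 rad. The uncorrected tip reading was lower, 0.716 rad. I added about 0.014 rad for a 1.4 mm camera offset seen in the cover fits, and the slope of the pointer's own line agreed with that. The tip reading was the same before and after the lift (0.716 rad), so the pointer did not move.
- **Bystanders:** in the final pictures the wax tin, stone blank and loupe look to be where they started. I judged this by eye and did not measure it.
- **Disagreements:**
  - The vertical pull at the handle read 21–24 N, well above the 5–8 N expected from the spring. I think it is friction of the bar turning in the grip, so I eased the grip from 50 to 30 N, but the pull hardly dropped.
  - The grip width read 36 mm on the 38 mm narrow ring, although its outline in the image fitted 38 mm.
  - The plate corners fell a few mm off what the post and handle implied, so I worked from the post and handle.

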